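Fit the bottle-washing jet into the rinser's quick coupler

TASK

Get the bottle rinser ready for tall bottles: pull its coupler sleeve down until it stays back by itself when let go, take the pointed jet out of the wooden rack and push it straight down into the coupler, gently, until it is fully home and the sleeve springs up again and locks it. Let go of it, leave the stopper and the round spray head in their rack, and disturb nothing else on the worktop.

Things in the scene. Friction and masses are not known exactly. Their poses are not given: they have to be found in the camera images.
- rinser: Bottle rinser: square steel drip tray 160x160x22 on rubber feet, fixed; origin at the centre of its underside. On its axis stands a quick coupler, mouth up: brass core in a steel sleeve, over a boss 54 dia, 38 high. The coupler's post is screwed to an unmeasured height: its true height is up to 12 mm above or below the nominal one given by the points. Sizes in mm.
- mouth (a point): Centre of the coupler's flat mouth rim, at its NOMINAL height 110 over the tray's underside (true: +-12, feel for it). Rim 33 dia outside, flared inside from 29 dia to the bore, 20 dia, 6 below the rim. A collar seated on the rim is a hard stop.
- grip (a point): Centre of the sleeve's ribbed waist when it is up, NOMINAL (true height +-12), 87 over the tray's underside. Waist 40 dia from 17 below to 16 above this point, the place to grip from above; a ridge 50 dia from 18 to 23 below it; the sleeve's rounded top edge 19 above it, the mouth rim 23 above.
- pins (a point): Inside the bore, NOMINAL (+-12), 22 below the rim: four locking pins. Sleeve up: they block the bore, no plug enters. Sleeve back: free. A plug pushed in then meets the valve disc with its collar 15.5 above the rim, pushes it down on its spring (3 to 6 N, under 10 with friction); as the collar meets the rim the pins snap into the plug's groove and the sleeve jumps up.
- sleeve (a joint): Coupler sleeve, m: 0 = fully up (locked, the start), positive = pulled back, straight down; hard stop at 0.012. Its spring pushes up with 2.5 N at 0, 4.5 N at the stop. Drawn past about 0.011, the valve disc pops up and holds it back: let go, it stays at about 0.0103.
- poppet (a joint): Valve disc in the bore, m: 0 = up (sleeve latched back, coupler ready), about 0.006 = held down by the pins (the start), about 0.015 = pushed down by a fully seated plug.
- rack: Wooden rack, a block 76x250x46 fixed to the worktop, long along its own y; origin at the centre of its underside. Three holes 23 dia through it on its y axis, at y = -80, 0 and 80; a fitting stands in each, its collar on the rack's top (any fitting in any hole).
- jet: The jet, the fitting to mount. Plain steel, hangs upright by its collar in a rack hole. Origin on the axis at the collar's underside, z up. Below: plug 18 dia, 33.5 long, tip bevelled to 16 dia, groove 8 dia, 5.4 wide, centred 22 down. Above: collar 38 dia, 5 thick, then a barrel 26 dia up to 46, narrowing to a slim pointed nozzle 9 dia at 74, the tallest and the only pointed one. 130 g nominal.
- stopper: The stopper (stays in the rack). Plain steel, hangs upright by its collar in a rack hole. Origin on the axis at the collar's underside, z up. Below: plug 18 dia, 33.5 long, tip bevelled to 16 dia, groove 8 dia, 5.4 wide, centred 22 down. Above: collar 38 dia, 5 thick, then a barrel 26 dia up to 26 with a low rounded top at 31: the shortest.
- rose: The spray head (stays in the rack). Plain steel, hangs upright by its collar in a rack hole. Origin on the axis at the collar's underside, z up. Below: plug 18 dia, 33.5 long, tip bevelled to 16 dia, groove 8 dia, 5.4 wide, centred 22 down. Above: collar 38 dia, 5 thick, then a barrel 26 dia up to 36, then a wide round head 52 dia, its top at 60.
- mug: Bystander: a white mug, 86x120x98 mm; origin under its middle. Must not be moved.
- tin: Bystander: a round food tin, 76 across, 58 high mm; origin under its middle. Must not be moved.
- lemon: Bystander: a lemon, 78x55x56 mm; origin under its middle. Must not be moved.
- garlic: Bystander: a garlic bulb, 60x57x58 mm; origin under its middle. Must not be moved.
- salt_jar: Bystander: a glass jar with handle and cork lid, 51x72x90 mm; origin under its middle. Must not be moved.
There are look-alikes about, which are no part of the job. What is shaped like the jet but orange or purple is not meant.

How it is judged:
By the outcome, as a careful person would: the job done as asked, in the order asked, and still so for the second after the job is handed in, with the robot touching nothing.
It also fails if it takes over 54 s, if anything falls off the work surface, if the arm or the gripper's body presses on something with over 40 N, if the wrist force passes 120 N, or if a joint passes its speed limit or range.

ROBOT

A 7-joint arm with a two-finger parallel gripper is mounted at the origin on the work surface; the furniture and walls round the work are solid. World frame = base frame: x ahead of the robot, y to its left, z up, the work surface at z = 0. Lengths are in mm, angles in rad, forces in N, time in s.
With the tool pointing down it reaches from about 425 to 875 mm from the base axis. Payload 9.9 kg.
Tool frame: the origin (TCP) lies between the finger pads; the fingertips stand 19 mm ahead of it and the grasp point (between the pads) is the TCP; z points along the fingers, y is the line along which they close (so a half turn about z gives the same grasp; the last joint's range is limited). The gripper opens to 85 mm and grips with 20 to 120 N. Pads are 22 mm wide; open, the fingers measure 114 mm over their backs; the gripper's body (76 mm by 85 mm) begins 54 mm behind the grasp point. The pads swing forward as they close: fully open they stand 13 mm farther back than shut.
Start: joints at [-1.336, 0.576, 0.025, 1.437, -0.015, 1.129, -0.057], TCP at [211.556, 640.994, 250.289] pointing down, gripper open.
Joint ranges: [-2.76, 2.76], [-0.34, 2.15], [-1.52, 1.57], [0.19, 2.46], [-1.09, 4.23], [0.17, 1.99], [-2.82, 2.82]. Speed limits (rad/s): [2.22, 2.22, 3.01, 3.01, 3.14, 3.14, 3.14].

INTERFACE

Orientations are given as a unit quaternion [w, x, y, z].
In Python, from workcell import ctrl, eyes gives the robot as it stands. The module is installed in compiled form; this text tells all that it offers.
- The arm moves only by the tool apply_moves, never from a script. Its argument "commands" is a list that holds one entry, the list of rows, each a list of 4 numbers: the shift along the tool's x, y, z in units of 40 mm (1.0 is 40 mm), then the turn about the tool's z in units of 6 degrees (1.0 is 6 degrees). In form: [[[dx, dy, dz, twist], ...]]. A call has 1 to 5 rows; each row shifts and turns the commanded pose from where the row before left it, along the tool's axes as they then stand; what a row does not reach is not made up. A row lasts 1/12 s, in which the tool goes at most 41.7 mm and 7.16 degrees, less where a joint would pass 70% of its speed; a pose out of reach is approached as far as the arm can. A call is refused whole if a number of a shift passes 1 or a number of a turn 1, either way. A call with a gripper value outside its range is refused whole. "claw" is the opening, from -1 (shut) to 1 (fully open), set as the call begins (left out, the last holds). The fingers move at their own pace and stop on an object; "squeeze" is the grip in N (left out, the last holds). Time passes only in rows, so rows that do not move let the fingers close. It gives the time, the measured TCP pose, the force, the opening and the grip force at its end, in the units of the state.
- ctrl.state(): the state, without advancing time (a new reading comes with each control period).
- eyes.camera(name): name is "scene" or "top"; returns a dict with "pixels" (384x512x3 uint8, blue, green, red), "depth" (384x512 float32, mm along the optical axis (not along the pixel's ray), 0 where there is no reading), "K" (3x3 intrinsics, pixels), "distortion" ([k1, k2, p1, p2, k3] as OpenCV has them; the pictures are not rectified), "xyz" and "attitude" of the camera in the world. Camera axes: x right, y down, z forward; pixel columns grow to the right and rows downward; lengths in mm; the calibration is good to about 2 mm. A picture is of the moment at which its call begins.
- ctrl.job_done(): hands the job in; it is judged then, once.
The state is a dict: "time": time; "qpos": joint angles; "dq": joint speeds; "tau": joint torques, N m; "tool_pos": TCP position; "tool_rot": TCP orientation; "wrist_force": force on the tool from outside, world axes, zero at the start; "wrist_torque": the same for the moment, N m; "grip_width": opening from 0.0 (shut) to 1.0 (fully open); "grip_force": force on a finger pad.
Only numpy, scipy, OpenCV 4.12 (cv2) and the standard library are available. Lean on these libraries where they do the work, as an engineer would, in place of code of your own. Each camera call takes 0.05 s, during which the arm holds its last target. There are 200 camera calls.

## Working session

There is one attempt and no reset: what is moved stays moved. The work goes in short steps, Python scripts to look and compute and a tool call to move; the robot and the scene stay as the last step left them, time stands still between calls to the robot, and variables do not carry over. Pictures are saved under pics/ and viewed, at most 10 in all, crops included, and the job is handed in when it is done.

Besides the shell and the picture viewer there is one more tool, called after "Call:" by a JSON object that holds its "method" and its "body". apply_moves: Moves the arm, as the interface text tells. Its arguments: {"type":"object","properties":{"commands":{"type":"array","items":{"type":"array","items":{"type":"array","items":{"type":"number"}}}},"claw":{"type":"number"},"squeeze":{"type":"number"}},"required":["commands"]}

```bash
mkdir -p pics
cat > h.py <<'E'
import numpy as np,cv2
from scipy.spatial.transform import Rotation as R
from workcell import ctrl,eyes
def rot(q): return R.from_quat([q[1],q[2],q[3],q[0]]).as_matrix()
def cloud(c):
    d=c["depth"];h,w=d.shape
    u,v=np.meshgrid(np.arange(w),np.arange(h))
    p=cv2.undistortPoints(np.stack([u,v],-1).reshape(-1,1,2).astype(np.float64),c["K"],np.array(c["distortion"])).reshape(h,w,2)
    P=np.dstack([p[...,0]*d,p[...,1]*d,d])
    W=P@rot(c["attitude"]).T+np.array(c["xyz"]); W[d==0]=np.nan
    return W
E
python3 - <<'E'
from h import *
import pickle
s=ctrl.state();print(s)
for n in("scene","top"):
    c=eyes.camera(n);pickle.dump(c,open(n+".pkl","wb"))
    print(n,c["xyz"],c["attitude"],c["K"].tolist() if hasattr(c["K"],'tolist') else c["K"])
    cv2.imwrite(f"pics/{n}0.png",cv2.resize(c["pixels"],None,fx=1.5,fy=1.5))
E
```

```text
{'time': 0.0, 'qpos': array([-1.33583753,  0.57653576,  0.02482411,  1.43791997, -0.01500886,
        1.12897925, -0.05648327]), 'dq': array([ 1.00116043e-03, -9.96291633e-05, -1.17154449e-05, -8.24226735e-04,
       -5.48127284e-04, -7.66634253e-04, -2.94074056e-04]), 'tau': array([-4.39292517e-04, -7.65761447e+01,  2.25032687e+00, -2.85964751e+01,
        1.52327871e-02,  1.30303967e-02, -1.90331428e-05]), 'tool_pos': array([211.38450067, 640.60328776, 249.43549545]), 'tool_rot': array([-9.78991660e-05,  1.58674035e-01,  9.87330676e-01, -8.23307123e-04]), 'wrist_force': array([-0.10889741, -0.44835363, -0.06630926]), 'wrist_torque': array([ 0.03014698, -0.05620818, -0.01916255]), 'grip_force': 0.0, 'grip_width': 1.0022555010868575}
scene [ 929.04228155  565.50171383 1041.76303886] [-0.08816115  0.28207423  0.90241321 -0.31354767] [[484.05289387740436, 0.0, 248.17970973130838], [0.0, 484.05289387740436, 187.06848378833294], [0.0, 0.0, 1.0]]
top [ 469.74231881  -62.08408189 1359.44828118] [ 0.02797462 -0.69907468  0.7143736  -0.01350473] [[465.71718782020906, 0.0, 250.7926173786344], [0.0, 465.71718782020906, 186.7689335950674], [0.0, 0.0, 1.0]]
```

View pics/scene0.png

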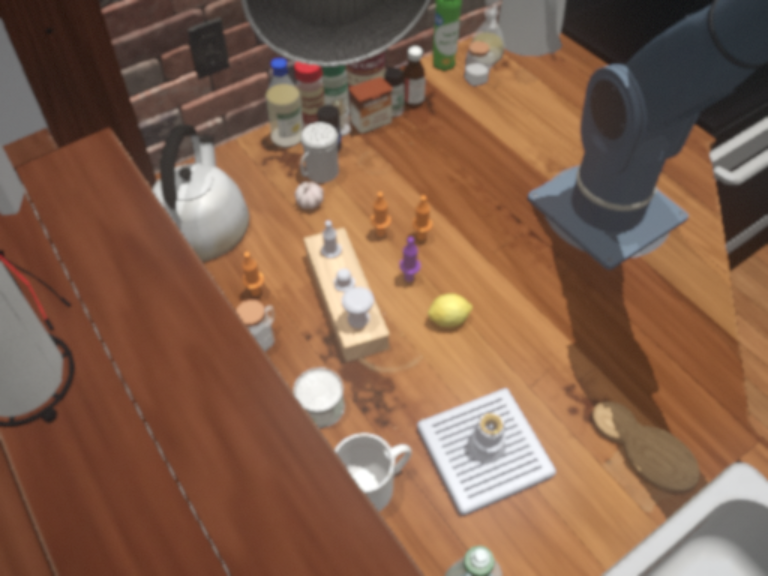

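View pics/top0.png

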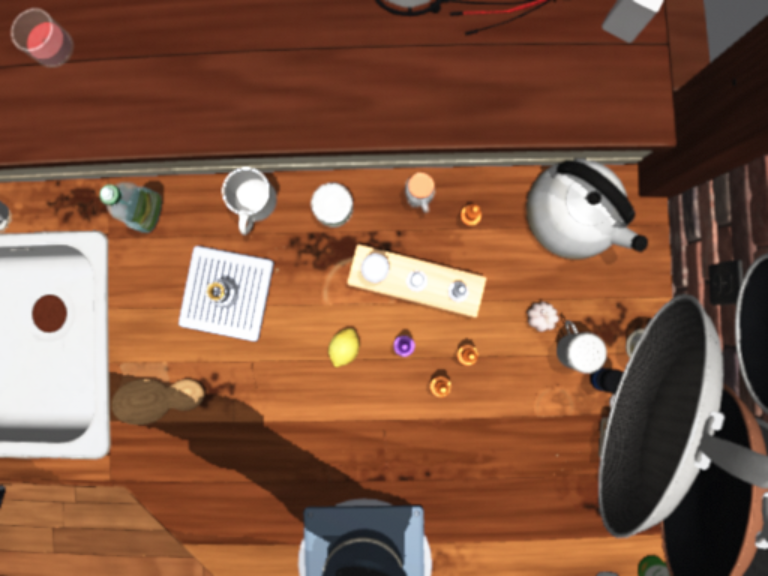

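Scene view: rack at (345,295) px with the grey pointed fitting at its far end (330,238), stopper at (343,280), rose at (357,305). The rinser is at (488,440). The orange and purple look-alikes stand loose. Now I measure.

```bash
cat >> h.py <<'E'
def proj(c,p):
    Rm=rot(c["attitude"]).T; t=-Rm@np.array(c["xyz"])
    return cv2.projectPoints(np.atleast_2d(p).astype(float),cv2.Rodrigues(Rm)[0],t,c["K"],np.array(c["distortion"]))[0].reshape(-1,2)
E
python3 - <<'E'
from h import *
import pickle
for n,pts in (("scene",dict(jet=(330,228),stop=(343,275),rose=(357,297),coup=(489,425),rackc1=(313,237),mug=(370,470),lemon=(450,310),base=(610,240),tin=(320,385),orange1=(380,200),orange2=(423,205),purple=(410,245),table=(560,400))),
 ("top",dict(jet=(459,290),stop=(417,280),rose=(375,267),coup=(217,292),mug=(247,190),lemon=(344,347),tin=(332,205),orange1=(467,353),base=(365,560),purple=(404,345),table=(300,410)))):
    c=pickle.load(open(n+".pkl","rb"));W=cloud(c)
    print(n,"TCP px*1.5",proj(c,[[211,641,250],[0,0,0],[600,0,0],[0,600,0]])*1.5)
    for k,(u,v) in pts.items(): print(k,W[round(v/1.5),round(u/1.5)].round(0))
    ok=~np.isnan(W[...,2])&(np.abs(W[...,2])<15);print("table z med",np.median(W[...,2][ok]))
E
```

```text
scene TCP px*1.5 [[897.78742262 450.74861472]
 [606.57263684 207.92483148]
 [355.03203778 356.30573047]
 [861.75221494 427.77567122]]
jet [ 526. -184.  109.]
stop [ 550. -107.   76.]
rose [570. -33. 108.]
coup [528. 252.  75.]
rackc1 [ 535. -234.   45.]
mug [695. 186.   8.]
lemon [435.  43.  49.]
base [65. 70. 11.]
tin [692.  43.  55.]
orange1 [ 410. -199.   98.]
orange2 [ 353. -145.   94.]
purple [432. -79. 101.]
table [375. 261.  -1.]
table z med 0.2322709670470431
top TCP px*1.5 [[-23.06183062 480.78209198]
 [364.12387616 562.15725078]
 [357.71394147 254.98308492]
 [ 68.77692247 557.819334  ]]
jet [ 523. -184.  121.]
stop [ 543. -112.   76.]
rose [568. -35. 103.]
coup [529. 259.  75.]
mug [733. 215.   6.]
lemon [424.  27.  59.]
tin [690.  45.  53.]
orange1 [ 410. -198.   86.]
base [ 69.  -9. 187.]
purple [426. -84. 103.]
table [301. 119.  -3.]
table z med 0.9690018355011034
```

```bash
cat > m.py <<'E'
from h import *
import pickle
for n in("scene","top"):
    c=pickle.load(open(n+".pkl","rb"));W=cloud(c).reshape(-1,3);W=W[~np.isnan(W).any(1)]
    def near(x,y,r,z0,z1): 
        d=np.hypot(W[:,0]-x,W[:,1]-y);return W[(d<r)&(W[:,2]>z0)&(W[:,2]<z1)]
    P=near(548,-108,150,40,50)
    P=P[(np.abs(P[:,0]-548)<90)]
    r=cv2.minAreaRect(P[:,:2].astype(np.float32));print(n,"rack",r,np.median(P[:,2]),len(P))
    P=near(528,252,130,14,28);r=cv2.minAreaRect(P[:,:2].astype(np.float32));print("tray",r,np.median(P[:,2]),len(P))
    P=near(528,252,40,30,150);
    print("coupler z hist",np.histogram(P[:,2],bins=np.arange(30,136,6)))
    top=P[P[:,2]>np.percentile(P[:,2],97)-12];print("  top",top.mean(0),np.ptp(top,axis=0),cv2.minEnclosingCircle(top[:,:2].astype(np.float32)),P[:,2].max())
    for k,(x,y) in dict(jet=(524,-184),stop=(546,-109),rose=(569,-34)).items():
        P=near(x,y,30,50,150);print(k,P[:,2].max(),len(P))
        for a,b in((50,60),(60,75),(75,95),(95,110),(110,135)):
            Q=P[(P[:,2]>a)&(P[:,2]<b)]
            if len(Q)>2:print("   ",a,b,len(Q),((Q.min(0)+Q.max(0))/2).round(1),np.ptp(Q,axis=0).round())
S=[cv2.resize(pickle.load(open(n+".pkl","rb"))["pixels"][a:b,e:f],(400,400),interpolation=cv2.INTER_CUBIC) for n,a,b,e,f in (("scene",145,235,195,285),("top",155,245,240,330),("scene",250,340,280,370),("top",160,230,110,180))]
cv2.imwrite("pics/crop1.png",cv2.resize(np.vstack([np.hstack(S[:2]),np.hstack(S[2:])]),(600,600)))
E
python3 m.py
```

```text
scene rack ((548.071533203125, -110.18061828613281), (256.1102600097656, 77.28820037841797), 74.20185852050781) 45.3670447597417 1573
tray ((534.7507934570312, 259.2611389160156), (160.2853240966797, 161.24996948242188), 78.01708221435547) 22.168223750083143 3854
coupler z hist (array([ 69,  63,   0,   3,  90,  25,  26,  53,  40,  34, 127,  67,   1,
         0,   0,   0,   0]), array([ 30,  36,  42,  48,  54,  60,  66,  72,  78,  84,  90,  96, 102,
       108, 114, 120, 126, 132]))
  top [535.89901109 261.61389513  94.39034938] [39.91868255 39.46476972 15.15010049] ((534.6240234375, 260.2528991699219), 20.6347713470459) 102.15826691174595
jet 120.67461156306501 189
    50 60 42 [ 530.9 -181.4   54.8] [39. 28.  9.]
    60 75 31 [ 530.2 -180.1   67.6] [20. 15. 14.]
    75 95 62 [ 528.  -182.6   85. ] [23. 23. 20.]
    95 110 38 [ 527.4 -185.   102.3] [18. 16. 14.]
    110 135 16 [ 526.1 -185.9  115.6] [10.  9. 10.]
stop 81.07034560560248 126
    50 60 38 [ 549.2 -107.4   55. ] [36. 32. 10.]
    60 75 61 [ 548.8 -108.1   67.5] [27. 26. 15.]
    75 95 27 [ 549.  -106.1   78.1] [17. 20.  
[... 774 characters left out ...]
4374389648438, 258.7770080566406), 20.354310989379883) 104.88180761396302
jet 121.9969621159164 146
    50 60 71 [ 523.2 -183.9   53.7] [56. 54.  7.]
    60 75 6 [ 521.3 -177.5   68.2] [14.  5. 11.]
    75 95 11 [ 524.  -182.7   91. ] [22. 14.  8.]
    95 110 44 [ 524.  -186.3  101.3] [22. 22. 12.]
    110 135 14 [ 524.4 -186.   116.8] [ 8.  8. 10.]
stop 85.64854110771125 141
    50 60 71 [ 546.  -105.7   53.8] [54. 48.  8.]
    60 75 26 [ 546.1 -110.5   69.3] [22. 25. 11.]
    75 95 44 [ 544.6 -109.    80.4] [20. 22. 11.]
rose 112.97008545593462 291
    50 60 6 [564.4 -38.2  51.1] [48. 43.  2.]
    95 110 267 [567.7 -32.9 104.3] [49. 49. 11.]
    110 135 17 [568.6 -31.6 111.6] [35. 35.  3.]
```

View pics/crop1.png

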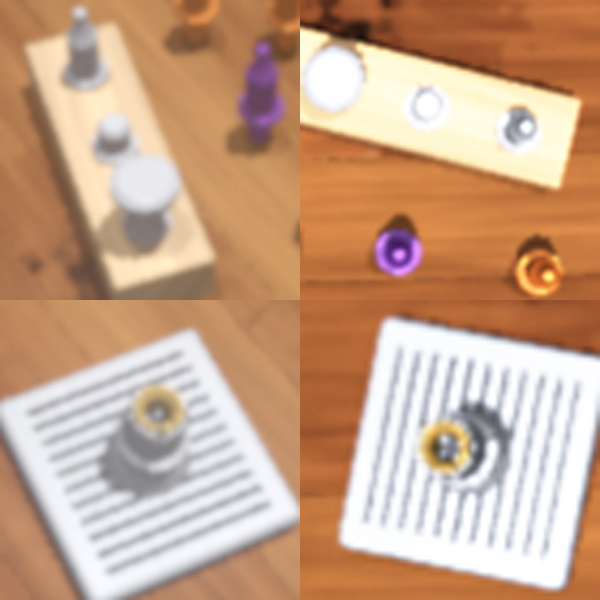

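The candidates in the scene view are the grey one in the rack (330,228), purple (410,245) and orange (380,200), (423,205), (250,260). The crop confirms the grey pointed one in the rack's end hole is the jet. Both views agree within 3 mm:

| Item | Position (mm) | Check |
|---|---|---|
| Jet | (525.5, -186.5) | Top at about 121, expected 46+74=120 |
| Coupler axis | (533, 259) | Rim z about 100, so about 10 below nominal |
| Ridge top | z about 58–59 | – |

First I move over the rinser.

```bash
cat > go.py <<'E'
import sys
from h import *
s=ctrl.state();M=rot(s["tool_rot"]);p=np.array(s["tool_pos"])
yaw=np.degrees(np.arctan2(M[1,1],M[0,1]))
t=np.array([float(a) for a in sys.argv[1:4]])
print("t",round(s["time"],2),"pos",p.round(1),"yaw",yaw.round(2),"tilt",M[:,2].round(3),"F",np.round(s["wrist_force"],1),"T",np.round(s["wrist_torque"],2),"w",s["grip_width"],s["grip_force"],"q",np.round(s["qpos"],2))
print("units total",(M.T@(t-p)/40).round(3))
if len(sys.argv)>4: print("twist units",((yaw-float(sys.argv[4]))/6).round(2))
E
python3 go.py 533 259 249.5 -15.7
```

```text
t 0.1 pos [211.4 640.6 249.5] yaw 71.74 tilt [-0.    -0.001 -1.   ] F [ 0.1  0.6 -0.2] T [ 0.01 -0.    0.03] w 1.002052252520975 0.0 q [-1.34  0.58  0.02  1.44 -0.01  1.13 -0.06]
units total [-10.624  -6.541   0.011]
twist units 14.57
```

Call:
{"method": "apply_moves", "body": {"commands": [[[-0.82,-0.5,0,0],[-0.82,-0.5,0,0],[-0.82,-0.5,0,0],[-0.82,-0.5,0,0],[-0.82,-0.5,0,0]]], "claw": 1}}

```text
time: 0.52
tool_pos: [336.7, 492.9, 250.0]
tool_rot: [-0.0, 0.159, 0.987, -0.0]
wrist_force: [1.7, 0.7, 0.1]
grip_width: 0.994
grip_force: 0.0
```

Call:
{"method": "apply_moves", "body": {"commands": [[[-0.82,-0.5,0,0],[-0.82,-0.5,0,0],[-0.82,-0.5,0,0],[-0.82,-0.5,0,0],[-0.82,-0.5,0,0]]]}}

```text
time: 0.93
tool_pos: [461.1, 346.5, 250.1]
tool_rot: [-0.0, 0.159, 0.987, -0.0]
wrist_force: [1.2, 0.2, -1.0]
grip_width: 0.998
grip_force: 0.0
```

Call:
{"method": "apply_moves", "body": {"commands": [[[-0.82,-0.5,0,0],[-0.82,-0.5,0,0],[-0.82,-0.5,0,0],[0,0,0.25,1],[0,0,0.25,1]]]}}

```text
time: 1.35
tool_pos: [537.2, 256.9, 230.2]
tool_rot: [0.001, 0.266, 0.964, -0.0]
wrist_force: [-0.8, 0.9, -0.9]
grip_width: 1.001
grip_force: 0.0
```

Call:
{"method": "apply_moves", "body": {"commands": [[[0,0,0.25,1],[0,0,0.25,1],[0,0,0.25,1],[0,0,0.25,1],[0,0,0.25,1]]]}}

```text
time: 1.77
tool_pos: [534.8, 260.3, 179.5]
tool_rot: [-0.0, 0.504, 0.864, -0.0]
wrist_force: [0.1, 1.0, -0.2]
grip_width: 0.998
grip_force: 0.0
```

Call:
{"method": "apply_moves", "body": {"commands": [[[0,0,0,1],[0,0,0,1],[0,0,0,1],[0,0,0,1],[0,0,0,1]]]}}

```text
time: 2.18
tool_pos: [534.7, 260.4, 179.9]
tool_rot: [-0.0, 0.711, 0.704, -0.0]
wrist_force: [-0.6, 0.0, 0.4]
grip_width: 0.999
grip_force: 0.0
```

Call:
{"method": "apply_moves", "body": {"commands": [[[0,0,0,1],[0,0,0,1],[0,0,0,0.6],[0,0,0,0],[0,0,0,0]]]}}

```text
time: 2.6
tool_pos: [534.7, 260.6, 180.0]
tool_rot: [0.0, 0.797, 0.604, -0.0]
wrist_force: [0.2, -0.2, -0.3]
grip_width: 1.0
grip_force: 0.0
```

```bash
python3 go.py 533 259 130 -15.7
```

```text
t 2.6 pos [534.7 260.6 180. ] yaw -15.72 tilt [-0.    -0.001 -1.   ] F [ 0.2 -0.2 -0.3] T [ 0.   -0.07  0.02] w 1.0002109580900438 0.0 q [-0.84  0.57  0.49  1.76 -0.34  0.89 -0.48]
units total [-0.048 -0.031  1.25 ]
twist units -0.0
```

Call:
{"method": "apply_moves", "body": {"commands": [[[-0.05,-0.03,0.5,0],[0,0,0.5,0],[0,0,0.5,0],[0,0,0.4,0],[0,0,0.3,0]]]}}

```text
time: 3.02
tool_pos: [532.7, 258.7, 90.8]
tool_rot: [-0.0, 0.797, 0.604, -0.001]
wrist_force: [-0.1, 0.3, -0.4]
grip_width: 0.998
grip_force: 0.0
```

Call:
{"method": "apply_moves", "body": {"commands": [[[0,0,0.2,0],[0,0,0,0],[0,0,0,0]]]}}

```text
time: 3.27
tool_pos: [533.5, 258.7, 84.4]
tool_rot: [0.0, 0.798, 0.603, -0.0]
wrist_force: [-0.2, 0.7, 1.1]
grip_width: 0.999
grip_force: 0.0
```

```bash
python3 go.py 533 259 83
python3 - <<'E'
from h import *
S=[]
for n in("scene","top"):
    c=eyes.camera(n);u,v=proj(c,[533,259,90])[0].round().astype(int)
    S.append(cv2.resize(c["pixels"][max(v-50,0):v+50,u-50:u+50],(400,400),interpolation=cv2.INTER_CUBIC))
cv2.imwrite("pics/g1.png",np.hstack(S))
E
```

```text
t 3.27 pos [533.5 258.7  84.4] yaw -15.85 tilt [-0. -0. -1.] F [-0.2  0.7  1.1] T [ 0.01 -0.   -0.01] w 0.9991484975286576 0.0 q [-0.79  0.69  0.42  1.85 -0.41  0.69 -0.41]
units total [ 0.003 -0.013  0.035]
```

View pics/g1.png

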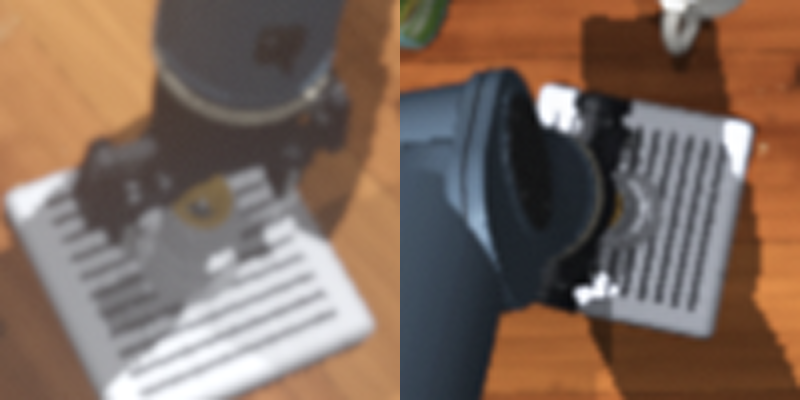

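The fingers straddle the coupler in both views (mouth at about (200,200) in the left crop). I close gently.

Call:
{"method": "apply_moves", "body": {"commands": [[[0,0,0,0],[0,0,0,0],[0,0,0,0],[0,0,0,0],[0,0,0,0]]], "claw": -1, "squeeze": 25}}

```text
time: 3.78
tool_pos: [533.4, 259.0, 84.6]
tool_rot: [-0.0, 0.798, 0.603, 0.0]
wrist_force: [-0.5, 0.4, 1.1]
grip_width: 0.457
grip_force: 28.2
```

Call:
{"method": "apply_moves", "body": {"commands": [[[0,0,0,0],[0,0,0,0],[0,0,0,0]]]}}

```text
time: 4.03
tool_pos: [533.4, 259.0, 84.4]
tool_rot: [-0.0, 0.798, 0.603, 0.0]
wrist_force: [0.5, 1.1, 1.6]
grip_width: 0.467
grip_force: 28.3
```

```bash
python3 go.py 533 259 71
```

```text
t 4.03 pos [533.4 259.   84.4] yaw -15.86 tilt [ 0.  0. -1.] F [0.5 1.1 1.6] T [ 0.08  0.07 -0.03] w 0.4666596523458353 28.254806399345398 q [-0.79  0.69  0.42  1.85 -0.41  0.69 -0.41]
units total [-0.002 -0.009  0.336]
```

Opening is 39.7 mm, the waist's 40. I pull down.

Call:
{"method": "apply_moves", "body": {"commands": [[[0,0,0.05,0],[0,0,0.05,0],[0,0,0.05,0],[0,0,0.05,0],[0,0,0,0]]], "squeeze": 45}}

```text
time: 4.45
tool_pos: [533.3, 258.9, 75.8]
tool_rot: [0.0, 0.798, 0.603, -0.0]
wrist_force: [1.1, 1.9, 0.0]
grip_width: 0.455
grip_force: 47.0
```

Call:
{"method": "apply_moves", "body": {"commands": [[[0,0,0.05,0],[0,0,0.03,0],[0,0,0,0]]]}}

```text
time: 4.7
tool_pos: [533.4, 259.0, 73.0]
tool_rot: [-0.0, 0.798, 0.603, 0.0]
wrist_force: [-1.0, 1.0, 2.8]
grip_width: 0.447
grip_force: 47.4
```

Call:
{"method": "apply_moves", "body": {"commands": [[[0,0,0.02,0],[0,0,0.02,0],[0,0,0,0]]]}}

```text
time: 4.95
tool_pos: [533.4, 259.0, 72.7]
tool_rot: [-0.0, 0.798, 0.603, 0.001]
wrist_force: [-2.9, 0.4, 16.1]
grip_width: 0.458
grip_force: 48.9
```

Call:
{"method": "apply_moves", "body": {"commands": [[[0,0,0.03,0],[0,0,0,0],[0,0,0,0]]]}}

```text
time: 5.2
tool_pos: [533.4, 259.0, 72.6]
tool_rot: [-0.0, 0.798, 0.603, 0.001]
wrist_force: [-7.2, -1.2, 28.8]
grip_width: 0.451
grip_force: 50.1
```

Hard stop felt at about 12 mm of travel. I ease off, open, rise and check that it stays.

Call:
{"method": "apply_moves", "body": {"commands": [[[0,0,-0.05,0],[0,0,0,0]]]}}

```text
time: 5.37
tool_pos: [533.4, 258.9, 73.1]
tool_rot: [-0.0, 0.798, 0.603, 0.0]
wrist_force: [0.6, 0.6, 3.9]
grip_width: 0.449
grip_force: 47.5
```

Call:
{"method": "apply_moves", "body": {"commands": [[[0,0,0,0],[0,0,0,0],[0,0,0,0],[0,0,0,0],[0,0,0,0]]], "claw": 1}}

```text
time: 5.78
tool_pos: [533.2, 258.6, 72.0]
tool_rot: [0.0, 0.798, 0.603, -0.0]
wrist_force: [-0.2, -0.5, -0.7]
grip_width: 1.004
grip_force: 0.0
```

Call:
{"method": "apply_moves", "body": {"commands": [[[0,0,-0.3,0],[0,0,-0.8,0],[0,0,-1,0],[0,0,-1,0],[0,0,-0.6,0]]]}}

```text
time: 6.2
tool_pos: [534.4, 258.5, 225.1]
tool_rot: [0.001, 0.798, 0.602, 0.002]
wrist_force: [0.9, 0.4, 0.5]
grip_width: 1.0
grip_force: 0.0
```

```bash
python3 go.py 525.5 -186.5 220 -15.7
```

```text
t 6.2 pos [534.4 258.5 225.1] yaw -15.92 tilt [ 0.004  0.001 -1.   ] F [0.9 0.4 0.5] T [-0.03 -0.03 -0.01] w 0.9999626888477378 0.0 q [-0.86  0.52  0.52  1.71 -0.31  0.98 -0.5 ]
units total [-10.759   2.838   0.111]
twist units -0.04
```

Call:
{"method": "apply_moves", "body": {"commands": [[[-0.9,0.24,0,0],[-0.9,0.24,0,0],[-0.9,0.24,0,0],[-0.9,0.24,0,0],[-0.9,0.24,0,0]]]}}

```text
time: 6.62
tool_pos: [529.9, 70.8, 221.3]
tool_rot: [0.0, 0.798, 0.603, 0.0]
wrist_force: [1.0, 0.5, 0.1]
grip_width: 0.997
grip_force: 0.0
```

Call:
{"method": "apply_moves", "body": {"commands": [[[-0.9,0.24,0,0],[-0.9,0.24,0,0],[-0.9,0.24,0,0],[-0.9,0.24,0,0],[-0.9,0.24,0,0]]]}}

```text
time: 7.03
tool_pos: [526.8, -115.6, 221.3]
tool_rot: [0.0, 0.798, 0.603, 0.0]
wrist_force: [1.5, 0.2, -0.3]
grip_width: 1.001
grip_force: 0.0
```

Call:
{"method": "apply_moves", "body": {"commands": [[[-0.9,0.24,0,0],[-0.86,0.2,0,0],[0,0,0,0],[0,0,0,0]]]}}

```text
time: 7.37
tool_pos: [524.1, -189.0, 221.2]
tool_rot: [0.001, 0.799, 0.601, -0.0]
wrist_force: [0.1, 0.4, -0.3]
grip_width: 1.0
grip_force: 0.0
```

```bash
python3 go.py 525.5 -186.5 76 -15.7
python3 - <<'E'
from h import *
import pickle
S=[]
for n in("scene","top"):
    c=eyes.camera(n);o=pickle.load(open(n+".pkl","rb"))
    pickle.dump(c,open(n+"1.pkl","wb"))
    u,v=proj(c,[533,259,80])[0].round().astype(int)
    for k in(o,c):
        S.append(cv2.resize(k["pixels"][v-30:v+30,u-30:u+30],(300,300),interpolation=cv2.INTER_CUBIC))
        W=cloud(k).reshape(-1,3);P=W[np.hypot(W[:,0]-533,W[:,1]-259)<32];print(n,np.histogram(P[:,2],bins=np.arange(30,112,4))[0])
        P=P[P[:,2]>94];print(P.mean(0),len(P),P[:,2].max())
cv2.imwrite("pics/c2.png",np.vstack([np.hstack(S[:2]),np.hstack(S[2:])]))
E
```

```text
t 7.37 pos [ 524.1 -189.   221.2] yaw -16.16 tilt [ 0.    -0.001 -1.   ] F [ 0.1  0.4 -0.3] T [ 0.02  0.   -0.03] w 1.0003886710990249 0.0 q [-0.09  0.48  0.53  1.81 -0.29  0.93  0.29]
units total [0.074 0.014 3.629]
twist units -0.08
scene [45 50 37  0  0  3 58 43 14 15 21 43 29 19 26 85 79 30  1  0]
[534.27092154 260.16679088  96.89027637] 110 102.15826691174595
scene [47 36 14 20 55 29 13 17 15 14 12 34 51 59 31 32 60 36  0  0]
[533.86224081 259.50441156  97.26861663] 96 100.93219943210102
top [24 20 11  1  0  3 22 36  6  3 13 24 14  6 16 29 52 33  5  0]
[531.47692604 258.23838558  97.58281775] 90 104.88180761396302
top [20 18  4 12 33 20  5  5  3  5  7 14 29 34 15 12 32 33  3  0]
[531.76862591 259.14736005  97.88912506] 68 103.3337905100118
```

View pics/c2.png

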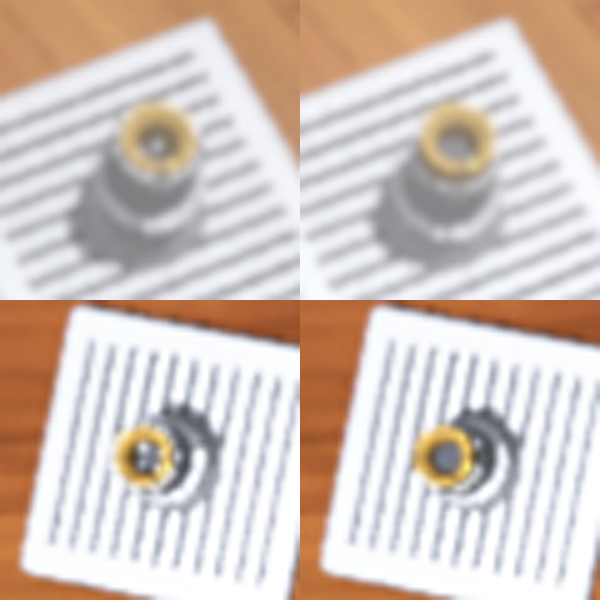

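Right-hand crops: brass core stands proud, disc up in the bore (mouth at (455,140) and (442,455)). The sleeve is about 10 mm lower, so it is latched. I descend on the jet.

Call:
{"method": "apply_moves", "body": {"commands": [[[0.07,0.01,0.8,0],[0,0,0.8,0],[0,0,0.7,0],[0,0,0.5,0],[0,0,0.3,0]]]}}

```text
time: 7.88
tool_pos: [525.5, -180.9, 94.1]
tool_rot: [-0.001, 0.797, 0.604, -0.001]
wrist_force: [-0.0, -1.0, 0.3]
grip_width: 0.999
grip_force: 0.0
```

Call:
{"method": "apply_moves", "body": {"commands": [[[0,0,0.3,0],[0,0,0.2,0],[0,0,0,0],[0,0,0,0]]]}}

```text
time: 8.22
tool_pos: [526.3, -182.7, 76.4]
tool_rot: [-0.0, 0.798, 0.603, 0.0]
wrist_force: [0.0, -0.3, 0.9]
grip_width: 0.999
grip_force: 0.0
```

```bash
python3 go.py 525.5 -186.6 76 -15.7
```

```text
t 8.22 pos [ 526.3 -182.7   76.4] yaw -15.79 tilt [-0.  0. -1.] F [ 0.  -0.3  0.9] T [-0.01 -0.02 -0.01] w 0.999151307286117 0.0 q [-0.01  0.66  0.4   1.95 -0.43  0.61  0.4 ]
units total [-0.1    0.008  0.011]
twist units -0.01
```

Call:
{"method": "apply_moves", "body": {"commands": [[[-0.05,0,0,0],[-0.05,0.01,0,0],[0,0,0,0],[0,0,0,0]]]}}

```text
time: 8.55
tool_pos: [525.5, -187.9, 76.8]
tool_rot: [0.0, 0.798, 0.603, 0.0]
wrist_force: [-0.1, 0.2, -0.2]
grip_width: 1.0
grip_force: 0.0
```

Call:
{"method": "apply_moves", "body": {"commands": [[[0,0,0,0],[0,0,0,0],[0,0,0,0],[0,0,0,0],[0,0,0,0]]], "claw": -1, "squeeze": 20}}

```text
time: 8.97
tool_pos: [525.4, -187.6, 76.3]
tool_rot: [0.0, 0.798, 0.603, 0.0]
wrist_force: [0.6, -0.8, 2.8]
grip_width: 0.301
grip_force: 3.0
```

Call:
{"method": "apply_moves", "body": {"commands": [[[0,0,0,0],[0,0,0,0],[0,0,0,0],[0,0,0,0]]]}}

```text
time: 9.3
tool_pos: [525.4, -187.6, 76.4]
tool_rot: [0.0, 0.798, 0.603, 0.0]
wrist_force: [-1.0, -0.1, 2.4]
grip_width: 0.292
grip_force: 21.9
```

```bash
python3 go.py 525.5 -186.6 200 -15.7
```

```text
t 9.3 pos [ 525.4 -187.6   76.4] yaw -15.87 tilt [ 0. -0. -1.] F [-1.  -0.1  2.4] T [ 0.11  0.1  -0.04] w 0.29166003755174974 21.91258708946407 q [ 0.    0.66  0.4   1.95 -0.43  0.61  0.4 ]
units total [ 2.50e-02 -3.00e-03 -3.09e+00]
twist units -0.03
```

Call:
{"method": "apply_moves", "body": {"commands": [[[0,0,0,0],[0,0,0,0],[0,0,-0.1,0],[0,0,-0.2,0],[0,0,-0.4,0]]], "squeeze": 50}}

```text
time: 9.72
tool_pos: [524.3, -187.2, 103.6]
tool_rot: [-0.001, 0.798, 0.603, -0.001]
wrist_force: [0.4, 0.3, -1.4]
grip_width: 0.287
grip_force: 49.2
```

Call:
{"method": "apply_moves", "body": {"commands": [[[0,0,-0.6,0],[0,0,-0.7,0],[0,0,-0.7,0],[0,0,-0.6,0],[0,0,-0.3,0]]]}}

```text
time: 10.13
tool_pos: [525.9, -188.3, 223.8]
tool_rot: [0.001, 0.798, 0.603, 0.001]
wrist_force: [1.1, -0.1, -1.4]
grip_width: 0.296
grip_force: 49.2
```

Call:
{"method": "apply_moves", "body": {"commands": [[[0,0,-0.2,0],[0,0,0,0],[0,0,0,0]]]}}

```text
time: 10.38
tool_pos: [525.1, -187.3, 228.1]
tool_rot: [-0.0, 0.798, 0.603, -0.0]
wrist_force: [-0.4, 0.3, -2.4]
grip_width: 0.29
grip_force: 49.2
```

```bash
python3 go.py 533 259 225 -15.7
```

```text
t 10.38 pos [ 525.1 -187.3  228.1] yaw -15.85 tilt [-0.  0. -1.] F [-0.4  0.3 -2.4] T [-0.02  0.   -0.02] w 0.2900340199096645 49.22611263231374 q [-0.1   0.47  0.54  1.8  -0.29  0.95  0.28]
units total [10.788 -2.859  0.079]
twist units -0.03
```

Call:
{"method": "apply_moves", "body": {"commands": [[[0.5,-0.13,0,0],[0.9,-0.24,0,0],[0.9,-0.24,0,0],[0.9,-0.24,0,0],[0.9,-0.24,0,0]]]}}

```text
time: 10.8
tool_pos: [527.2, -16.3, 226.9]
tool_rot: [-0.001, 0.798, 0.602, -0.001]
wrist_force: [0.6, -0.3, -1.8]
grip_width: 0.289
grip_force: 49.2
```

Call:
{"method": "apply_moves", "body": {"commands": [[[0.9,-0.24,0,0],[0.9,-0.24,0,0],[0.9,-0.24,0,0],[0.9,-0.24,0,0],[0.9,-0.24,0,0]]]}}

```text
time: 11.22
tool_pos: [530.2, 170.0, 226.9]
tool_rot: [-0.0, 0.798, 0.603, -0.001]
wrist_force: [1.3, 0.5, -1.1]
grip_width: 0.291
grip_force: 49.2
```

Call:
{"method": "apply_moves", "body": {"commands": [[[0.9,-0.24,0,0],[0.8,-0.2,0,0],[0.5,-0.13,0,0],[0,0,0,0],[0,0,0,0]]]}}

```text
time: 11.63
tool_pos: [532.4, 260.4, 226.4]
tool_rot: [-0.0, 0.797, 0.604, -0.002]
wrist_force: [0.5, -1.4, -1.5]
grip_width: 0.293
grip_force: 49.2
```

```bash
python3 go.py 533 259 170 -15.7
python3 - <<'E'
from h import *
S=[]
s=ctrl.state();p=np.array(s["tool_pos"])
for n in("scene","top"):
    c=eyes.camera(n)
    W=cloud(c).reshape(-1,3)
    d=np.hypot(W[:,0]-p[0],W[:,1]-p[1])
    for a,b in((155,175),(175,192),(192,200)):
        Q=W[(d<26)&(W[:,2]>a)&(W[:,2]<b)]
        if len(Q)>3: print(n,a,b,len(Q),((Q.min(0)+Q.max(0))/2).round(1),np.ptp(Q,axis=0).round(),Q[:,2].min())
    u,v=proj(c,[533,259,150])[0].round().astype(int);v=max(v,60)
    S.append(cv2.resize(c["pixels"][v-60:v+60,u-60:u+60],(400,400),interpolation=cv2.INTER_CUBIC))
cv2.imwrite("pics/j1.png",np.hstack(S))
E
```

```text
t 11.63 pos [532.4 260.4 226.4] yaw -15.71 tilt [-0.003 -0.002 -1.   ] F [ 0.5 -1.4 -1.5] T [-0.04  0.03  0.02] w 0.2933574186576075 49.21307146229083 q [-0.86  0.52  0.52  1.71 -0.3   0.99 -0.51]
units total [-0.025  0.027  1.411]
twist units -0.0
scene 155 175 25 [536.5 263.1 169.6] [11. 11. 10.] 164.55309282146402
scene 192 200 27 [534.7 266.4 197.6] [33. 22.  5.] 195.30348314309776
top 192 200 10 [527.5 247.9 198.7] [18. 13.  2.] 197.6255985131554
```

View pics/j1.png

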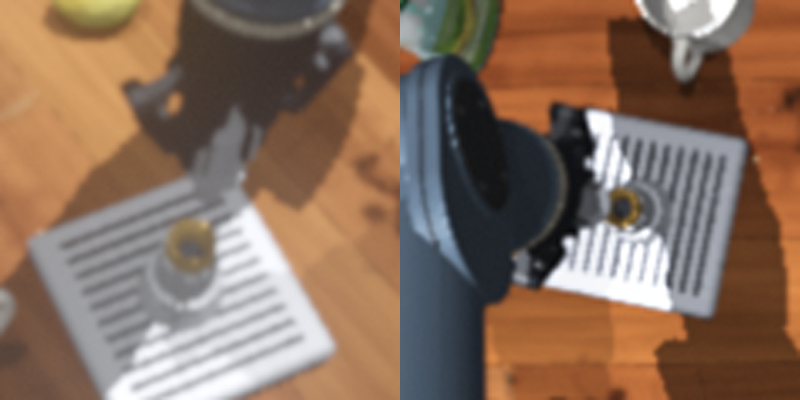

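The jet hangs upright (plug at (225,170) px left crop), tip above the mouth. I descend to just above the rim.

Call:
{"method": "apply_moves", "body": {"commands": [[[-0.02,0.01,0.5,0],[0,0,0.5,0],[0,0,0.3,0],[0,0,0,0],[0,0,0,0]]]}}

```text
time: 12.15
tool_pos: [533.6, 256.8, 176.0]
tool_rot: [0.0, 0.799, 0.602, -0.001]
wrist_force: [-0.4, -0.7, -0.9]
grip_width: 0.291
grip_force: 49.2
```

Call:
{"method": "apply_moves", "body": {"commands": [[[0,0,0,0],[0,0,0,0],[0,0,0,0]]]}}

```text
time: 12.4
tool_pos: [534.1, 258.3, 177.2]
tool_rot: [0.0, 0.798, 0.603, 0.001]
wrist_force: [0.7, -0.4, -2.6]
grip_width: 0.294
grip_force: 49.2
```

```bash
python3 go.py 533 258.4 163 -15.7
```

```text
t 12.4 pos [534.1 258.3 177.2] yaw -15.88 tilt [ 0.001  0.001 -1.   ] F [ 0.7 -0.4 -2.6] T [-0.02  0.    0.06] w 0.29365797096152113 49.23026113130618 q [-0.84  0.57  0.49  1.77 -0.34  0.88 -0.47]
units total [-0.005 -0.027  0.356]
twist units -0.03
```

Call:
{"method": "apply_moves", "body": {"commands": [[[0,-0.02,0.1,0],[0,0,0.1,0],[0,0,0.1,0],[0,0,0.05,0],[0,0,0,0]]]}}

```text
time: 12.82
tool_pos: [532.4, 258.5, 161.5]
tool_rot: [-0.0, 0.798, 0.603, -0.001]
wrist_force: [0.4, -0.3, -2.0]
grip_width: 0.288
grip_force: 49.2
```

Call:
{"method": "apply_moves", "body": {"commands": [[[0,0,0.05,0],[0,0,0.05,0],[0,0,0.05,0],[0,0,0,0]]]}}

```text
time: 13.15
tool_pos: [532.6, 258.5, 155.9]
tool_rot: [-0.0, 0.798, 0.603, -0.0]
wrist_force: [0.8, 0.4, -1.0]
grip_width: 0.293
grip_force: 49.2
```

Call:
{"method": "apply_moves", "body": {"commands": [[[0,0,0.05,0],[0,0,0.05,0],[0,0,0,0]]]}}

```text
time: 13.4
tool_pos: [532.6, 258.5, 151.9]
tool_rot: [-0.0, 0.798, 0.603, -0.0]
wrist_force: [-0.2, -0.0, -1.9]
grip_width: 0.294
grip_force: 49.2
```

Call:
{"method": "apply_moves", "body": {"commands": [[[0,0,0.04,0],[0,0,0.04,0],[0,0,0.04,0],[0,0,0,0]]]}}

```text
time: 13.73
tool_pos: [532.6, 258.5, 147.1]
tool_rot: [-0.0, 0.798, 0.603, -0.0]
wrist_force: [0.2, -1.2, -2.3]
grip_width: 0.29
grip_force: 49.2
```

Call:
{"method": "apply_moves", "body": {"commands": [[[0,0,0.04,0],[0,0,0.04,0],[0,0,0,0]]]}}

```text
time: 13.98
tool_pos: [532.9, 258.6, 144.1]
tool_rot: [0.0, 0.798, 0.603, 0.0]
wrist_force: [-0.3, 1.1, 0.7]
grip_width: 0.289
grip_force: 49.5
```

Call:
{"method": "apply_moves", "body": {"commands": [[[0,0,0.04,0],[0,0,0.04,0],[0,0,0,0]]]}}

```text
time: 14.23
tool_pos: [533.0, 258.6, 141.1]
tool_rot: [0.0, 0.798, 0.603, 0.0]
wrist_force: [-0.0, -0.0, 1.9]
grip_width: 0.291
grip_force: 49.6
```

Valve disc met at TCP about 145, as predicted. I continue gently.

Call:
{"method": "apply_moves", "body": {"commands": [[[0,0,0.04,0],[0,0,0.04,0],[0,0,0.04,0],[0,0,0,0]]]}}

```text
time: 14.57
tool_pos: [533.2, 259.1, 136.2]
tool_rot: [0.0, 0.798, 0.603, 0.001]
wrist_force: [2.6, 2.6, 1.9]
grip_width: 0.29
grip_force: 49.6
```

Call:
{"method": "apply_moves", "body": {"commands": [[[0,0,0.04,0],[0,0,0.04,0],[0,0,0,0]]]}}

```text
time: 14.82
tool_pos: [533.1, 259.0, 133.0]
tool_rot: [0.0, 0.798, 0.603, 0.0]
wrist_force: [3.1, 2.6, 2.9]
grip_width: 0.291
grip_force: 49.6
```

Call:
{"method": "apply_moves", "body": {"commands": [[[0,0,0.03,0],[0,0,0,0]]]}}

```text
time: 14.98
tool_pos: [533.0, 258.8, 131.8]
tool_rot: [0.0, 0.798, 0.603, 0.0]
wrist_force: [3.0, 4.3, 2.3]
grip_width: 0.289
grip_force: 49.7
```

Call:
{"method": "apply_moves", "body": {"commands": [[[0,0,0.03,0],[0,0,0,0]]]}}

```text
time: 15.15
tool_pos: [532.7, 258.5, 130.2]
tool_rot: [0.0, 0.798, 0.603, -0.0]
wrist_force: [5.2, 3.7, -8.6]
grip_width: 0.29
grip_force: 49.5
```

Call:
{"method": "apply_moves", "body": {"commands": [[[0,0,0.01,0],[0,0,0,0]]]}}

```text
time: 15.32
tool_pos: [532.7, 258.5, 129.8]
tool_rot: [0.0, 0.798, 0.603, -0.0]
wrist_force: [4.3, 3.5, -3.1]
grip_width: 0.291
grip_force: 50.2
```

Call:
{"method": "apply_moves", "body": {"commands": [[[0,0,0.02,0],[0,0,0,0]]]}}

```text
time: 15.48
tool_pos: [532.8, 258.5, 129.4]
tool_rot: [0.0, 0.798, 0.603, -0.0]
wrist_force: [2.6, 3.2, 2.1]
grip_width: 0.288
grip_force: 50.8
```

```bash
python3 go.py 533 258.6 130 -15.7
python3 - <<'E'
from h import *
c=eyes.camera("scene");W=cloud(c).reshape(-1,3);d=np.hypot(W[:,0]-534.5,W[:,1]-260)
P=W[d<30];print(np.histogram(P[:,2],bins=np.arange(30,140,4)))
u,v=proj(c,[533,259,80])[0].round().astype(int)
cv2.imwrite("pics/k1.png",cv2.resize(c["pixels"][v-45:v+35,u-40:u+40],(500,500),interpolation=cv2.INTER_CUBIC))
E
```

```text
t 15.48 pos [532.8 258.5 129.4] yaw -15.87 tilt [-0. -0. -1.] F [2.6 3.2 2.1] T [ 0.85 -0.62 -0.05] w 0.2881436456845605 50.75776066747494 q [-0.82  0.63  0.46  1.82 -0.38  0.78 -0.44]
units total [ 0.004  0.004 -0.016]
twist units -0.03
(array([40, 61, 29,  2,  0,  6, 65, 33, 18, 16, 10, 20, 17, 14, 19, 43, 16,
       20, 38, 14,  6, 18, 21, 21, 16, 20, 21]), array([ 30,  34,  38,  42,  46,  50,  54,  58,  62,  66,  70,  74,  78,
        82,  86,  90,  94,  98, 102, 106, 110, 114, 118, 122, 126, 130,
       134, 138]))
```

View pics/k1.png

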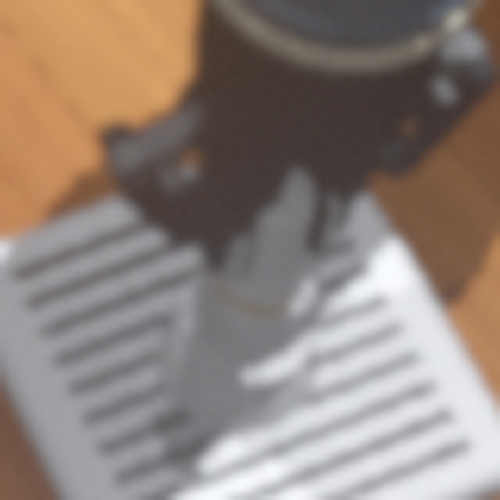

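Ridge is back at z 54–58 (as at the start), so the sleeve has sprung up. Only the thin brass rim line at (250,305) shows under the collar. I release and retreat.

Call:
{"method": "apply_moves", "body": {"commands": [[[0,0,0,0],[0,0,0,0],[0,0,0,0],[0,0,0,0],[0,0,0,0]]], "claw": 1}}

```text
time: 15.95
tool_pos: [532.5, 258.2, 129.3]
tool_rot: [-0.0, 0.798, 0.603, -0.0]
wrist_force: [0.8, 0.2, -0.3]
grip_width: 0.972
grip_force: 0.0
```

Call:
{"method": "apply_moves", "body": {"commands": [[[0,0,-0.3,0],[0,0,-0.7,0],[0,0,-1,0],[0,0,-1,0],[0,0,-0.6,0]]]}}

```text
time: 16.37
tool_pos: [533.7, 258.2, 277.4]
tool_rot: [0.0, 0.798, 0.602, 0.002]
wrist_force: [0.1, 0.6, -0.6]
grip_width: 1.001
grip_force: 0.0
```

Call:
{"method": "apply_moves", "body": {"commands": [[[0.8,0,0,0],[0.8,0,0,0],[0.8,0,0,0],[0.8,0,0,0],[0,0,0,0]]]}}

```text
time: 16.78
tool_pos: [566.7, 389.1, 271.8]
tool_rot: [-0.001, 0.796, 0.606, 0.0]
wrist_force: [-1.8, 0.6, 0.0]
grip_width: 0.998
grip_force: 0.0
```

Run:
```python
from h import *
import pickle
S=[];print(ctrl.state()["tool_pos"])
for n in("scene","top"):
    c=eyes.camera(n);W=cloud(c).reshape(-1,3);P=W[np.hypot(W[:,0]-533,W[:,1]-259)<32];print(n,np.histogram(P[:,2],bins=np.arange(30,186,4))[0],P[:,2].max())
    o=pickle.load(open(n+".pkl","rb"))["pixels"]
    dif=cv2.absdiff(c["pixels"],o).max(2)>60
    k=cv2.connectedComponentsWithStats(dif.astype(np.uint8))
    print([(r[:4].tolist(),int(r[4])) for r in k[2][1:] if r[4]>25])
    S.append(c["pixels"])
cv2.imwrite("pics/end.png",cv2.resize(np.hstack(S),(800,300)))
```

```text
[566.69358944 389.12941519 271.83643066]
scene [48 57 31  2  0  5 50 41 18 14 16 18 14 18 19 46 13 21 70 24 10 10  9 12
 13  9 13 10 17 33 19 22  7  9  6 11  7  0] 175.2918612224131
[([389, 2, 123, 204], 12206), ([405, 38, 13, 5], 58), ([387, 49, 11, 50], 193), ([475, 79, 37, 27], 200), ([478, 107, 24, 13], 129), ([213, 152, 13, 19], 127), ([378, 164, 17, 19], 195), ([371, 188, 4, 10], 31), ([416, 195, 44, 43], 1016), ([299, 205, 103, 135], 5014), ([411, 246, 61, 99], 1897), ([395, 269, 26, 20], 288), ([292, 328, 57, 44], 887), ([278, 345, 31, 34], 575), ([272, 365, 21, 19], 109)]
top [30 17 15  0  0  5 24 26 10  7  3  4  5  6  5 10 10  9 37 19  2  4  2  4
  3  5  5  3  8 16 20 12  2  3  2  9  4  0] 177.18664590857406
[([104, 117, 140, 203], 6414), ([0, 124, 83, 162], 7530), ([68, 130, 10, 6], 42), ([302, 186, 8, 13], 78), ([73, 248, 148, 111], 4501), ([0, 288, 7, 5], 30), ([0, 291, 215, 93], 6827), ([268, 338, 7, 6], 27), ([270, 346, 9, 18], 92), ([213, 360, 7, 12], 51)]
```

View pics/end.png

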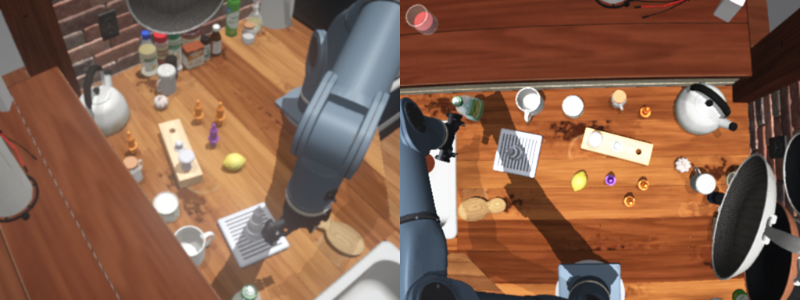

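The jet stands upright in the coupler (about (258,220) px left view), top at z about 175 = rim 101 + 74. The sleeve is up, stopper and rose are in the rack, bystanders are unmoved and the gripper is clear.

```bash
python3 -c "
from workcell import ctrl
print(ctrl.job_done())"
```

```text
the job is handed in; nothing more can be done
None
```

The job is handed in at about 17 s of robot time: the jet is seated in the coupler with the sleeve sprung back up, the gripper is clear, and the final pictures show nothing else moved.

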